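# Let the thick dowel out of its dispenser

### The arm

A 6-joint arm with a two-finger parallel gripper is mounted at the origin on the work surface. World frame = base frame: x ahead of the robot, y to its left, z up, the work surface at z = 0. Lengths are in m, angles in degrees, forces in N, time in s.
With the tool pointing down it reaches from about 0.25 to 0.725 m from the base axis. Payload 9.7 kg.
Tool frame: the origin (TCP) lies at the very end of the fingers, on their centre line; the grasp point (between the pads) lies grasp_offset behind it (grasp_offset is the distance from the TCP to the grasp point, in m); z points along the fingers, y is the line along which they close (so a half turn about z gives the same grasp; the last joint's range is limited). The gripper opens to 85 mm and grips with 20 to 120 N. Pads are 22 mm wide; open, the fingers measure 114 mm over their backs; the gripper's body (76 mm by 85 mm) begins 54 mm behind the grasp point. The pads swing forward as they close: fully open they stand 13 mm farther back than shut.
Start: joints at [-69.729, 4.979, 10.078, 95.1, 0, 90], TCP at [0.191, -0.516, 0.231] pointing down, gripper open.
Joint ranges: [-179.16, 179.16], [-48.56, 103.87], [-65.8, 70.77], [-126.05, 130.52], [-82.76, 87.17], [-180, 180]. Speed limits (degrees/s): [127.2, 127.2, 147.25, 180, 180, 180].

### API

Orientations are given as [roll, pitch, yaw] about the fixed x, y, z axes, in that order (R = Rz(yaw) Ry(pitch) Rx(roll)).
In Python, from workcell import get_obs, camera, calibration, job_done, recognise, cut_out, mark_of, grasp_offset gives the robot as it stands.
- The arm moves only by the tool servo_tool, never from a script. Its argument "moves" is a list of rows, each a list of 3 entries, a list of its own where there are three numbers: the turn, a rotation vector about the tool's x, y, z in degrees, then the shift along the tool's x, y, z in m, then the opening in per cent of the stroke, from 0 (shut) to 100 (fully open). In form: [[[ax, ay, az], [x, y, z], claw], ...]. A call has 1 to 12 rows; each row shifts and turns the commanded pose from where the row before left it, along the tool's axes as they then stand; what a row does not reach is not made up. A row lasts 1/10 s, in which the tool goes at most 50 mm and 8.59 degrees, less where a joint would pass 70% of its speed; a pose out of reach is approached as far as the arm can. A call is refused whole if a number of a shift passes 0.05 or a number of a turn 8.59, either way. A call with a gripper value outside its range is refused whole. The fingers move at their own pace and stop on an object; "force" is the grip in N (left out, the last holds). Time passes only in rows, so rows that do not move let the fingers close. It gives the time, the measured TCP pose, the force, the opening and the grip force at its end, in the units of the state.
- get_obs(): the state, without advancing time (a new reading comes with each control period).
- camera(name): name is "scene" or "top"; returns (picture, depth): 384x512x3 uint8, red, green, blue; 384x512 float32, m along the optical axis (not along the pixel's ray), 0 where there is no reading.
- calibration(name): a dict with "camera_matrix" (3x3 intrinsics, pixels), "R" (3x3) and "t" (3): a world point X has camera coordinates R X + t. Camera axes: x right, y down, z forward; pixel columns grow to the right and rows downward; lengths in m; the calibration is good to about 2 mm. A picture is of the moment at which its call begins. calibration takes no time and is no camera call.
- job_done(): hands the job in; it is judged then, once.
Trained networks look in the newest picture that a camera, given by its name, has taken for a name from the list of things; names that differ only in an ending like _2 or _b are one class to them, and where a whole thing is asked for, a point or a joint stands for the part that bears it (a point fixed in the world has none). Each returns a list of dicts, best first, with "score" (0 to 1); they miss things now and then, are a little off and sometimes report something else, mostly with a low value. They report only what shows in the picture. A call takes as long as a camera call.
- recognise(name, camera): "xyz" ([x, y, z] in m, in the coordinates of the camera as it stood for that picture, good to about 4 mm: the middle of the surface that is visible of it).
- cut_out(name, camera): "mask" (384x512 bool, what is visible of it).
- mark_of(name, camera): "xyz" ([x, y, z] in m, in the coordinates of the camera as it stood for that picture, good to about 4 mm: a listed point, or the origin of a listed thing).
The state is a dict: "time": time; "q": joint angles; "qd": joint speeds; "joint_efforts": joint torques, N m; "ee_pos": TCP position; "tcp_rot": TCP orientation; "wrist_force": force on the tool from outside, world axes, zero at the start; "torque": the same for the moment, N m; "opening": finger opening in m; "grasp_force": force on a finger pad.
Only numpy, scipy, OpenCV 4.12 (cv2) and the standard library are available. Lean on these libraries where they do the work, as an engineer would, in place of code of your own. Each camera call takes 0.05 s, during which the arm holds its last target. There are 200 camera calls.

### The job

Two dowel dispensers stand on the model maker's bench, one holding a thick dowel and one a thin dowel. On the one with the thick dowel, press down the paddle end of the rocking lever with the fingertips until the gate lifts and the dowel rolls down into the catch tray, then let the lever come back up so that the gate is shut again. Only press the paddle: do not touch the dowels or the gates, keep the thin dowel behind its shut gate, and leave the other things on the bench where they are.

Things in the scene. Friction and masses are not known exactly. Their poses are not given: they have to be found in the camera images.
- dispenser_a: plywood dispenser fixed to the bench, one of two alike. Origin on the bench below the lever pivot; +x downhill to the tray, -x to the paddle. Base x -55 to 220 mm, 96 mm wide. Posts at x = 0, 114 mm high. Ramp 82 mm wide, 15 degrees, from x = 18 (60 mm high) to 130 mm (30 mm high), rails 22 mm; catch tray x = 130 to 214 mm, floor 12, walls 40, end 46 mm high. Holds the thick dowel, left or right.
- lever_a (a joint): rocking lever of dispenser a: 222 x 14 x 12 mm beam along its x, pivot 100 mm high, paddle at the -x end, gate at the other. Value in rad: 0 = gate shut, grows as the paddle goes down, stop at 0.32 (paddle 38 mm lower, gate up about 30 mm). A spring returns it; pressing takes about 3 N, 5 N at the stop. The thick dowel passes from about 0.2 on, the thin one from about 0.07.
- gate_a (a point): middle of the lower edge of the gate on lever a: aluminium plate 4 x 24 mm, 52 mm high, hanging from the lever in front of the dowel, 95 mm from the pivot on the +x side, this edge 42 mm above the bench when shut. Not to be touched.
- press_a (a point): centre of the upper face of the paddle of lever a, the point to press on: a square 36 x 36 x 8 mm wooden plate on the lever's free end, 120 mm from the pivot on the dispenser's -x side, top 114 mm above the bench at rest, open bench below it. Moves and tilts with the lever.
- dispenser_b: plywood dispenser fixed to the bench, one of two alike. Origin on the bench below the lever pivot; +x downhill to the tray, -x to the paddle. Base x -55 to 220 mm, 96 mm wide. Posts at x = 0, 114 mm high. Ramp 82 mm wide, 15 degrees, from x = 18 (60 mm high) to 130 mm (30 mm high), rails 22 mm; catch tray x = 130 to 214 mm, floor 12, walls 40, end 46 mm high. Holds the thin dowel.
- lever_b (a joint): rocking lever of dispenser b: 222 x 14 x 12 mm beam along its x, pivot 100 mm high, paddle at the -x end, gate at the other. Value in rad: 0 = gate shut, grows as the paddle goes down, stop at 0.32 (paddle 38 mm lower, gate up about 30 mm). A spring returns it; pressing takes about 3 N, 5 N at the stop. The thick dowel passes from about 0.2 on, the thin one from about 0.07.
- gate_b (a point): middle of the lower edge of the gate on lever b: aluminium plate 4 x 24 mm, 52 mm high, hanging from the lever in front of the dowel, 95 mm from the pivot on the +x side, this edge 42 mm above the bench when shut. Not to be touched.
- press_b (a point): centre of the upper face of the paddle of lever b, the point to press on: a square 36 x 36 x 8 mm wooden plate on the lever's free end, 120 mm from the pivot on the dispenser's -x side, top 114 mm above the bench at rest, open bench below it. Moves and tilts with the lever.
- thick_dowel: plain light wooden dowel, 24 mm diameter, 64 mm long, about 22 g, lying across the ramp behind (uphill of) the gate of dispenser a. Origin at its centre, y along its length. Rolls freely once the gate is up, about half a second to the tray.
- thin_dowel: plain light wooden dowel, 10 mm diameter, 64 mm long, about 10 g, lying across the ramp behind the gate of dispenser b. Origin at its centre, y along its length.
- glue_bottle: white glue bottle, 44 mm diameter, 100 mm high. Bystander; origin at the centre of its underside.
- paint_jar: small paint jar, 40 mm diameter, 45 mm high, standing between the dispensers. Bystander; origin at the centre of its underside.
- thread_spool: wooden thread spool, 34 mm diameter, 36 mm high, standing between the dispensers. Bystander; origin at the centre of its underside.
- sanding_block: cork sanding block, 70 x 40 x 28 mm. Bystander; origin at the centre of its underside.
- brush: paint brush lying flat, 170 mm long. Bystander; origin near its middle, on the bench.
- pin_cup: white cup, 56 mm diameter, 45 mm high. Bystander; origin at the centre of its underside.
- steel_block: steel block, 50 x 30 x 30 mm, between the trays. Bystander; origin at the centre of its underside.

How it is judged:
By the outcome, as a careful person would: the job done as asked, in the order asked, and still so for the second after the job is handed in, with the robot touching nothing.
It also fails if it takes over 35 s, if anything falls off the work surface, if the arm or the gripper's body presses on something with over 40 N, if the wrist force passes 120 N, or if a joint passes its speed limit or range.

## Working session

There is one attempt and no reset: what is moved stays moved. The work goes in short steps, Python scripts to look and compute and a tool call to move; the robot and the scene stay as the last step left them, time stands still between calls to the robot, and variables do not carry over. Pictures are saved under pics/ and viewed, at most 10 in all, crops included, and the job is handed in when it is done.

Besides the shell and the picture viewer there is one more tool, called by a JSON object that holds its "method" and its "body". servo_tool: Moves the arm, as the interface text tells. Its arguments: {"type":"object","properties":{"moves":{"type":"array"},"force":{"type":"number"}},"required":["moves"]}

```bash
mkdir -p pics; cat > h.py <<'E'
from workcell import *
import numpy as np, cv2
def W(n,p):
    c=calibration(n); return np.array(c["R"]).T@(np.array(p)-np.array(c["t"]).ravel())
E
python3 - <<'E'
from h import *
for c in("scene","top"):
    im,d=camera(c); cv2.imwrite(f"pics/{c}1.png",im[:,:,::-1])
    for n in("press_a","gate_a","thick_dowel","thin_dowel","dispenser_a"):
        for r in mark_of(n,c)[:3]:
            print(c,n,round(r["score"],2),W(c,r["xyz"]).round(3))
o=get_obs();print(o["time"],o["ee_pos"],o["tcp_rot"],o["wrist_force"],o["opening"],grasp_offset)
E
```

```text
scene press_a 0.93 [ 0.426 -0.162  0.113]
scene press_a 0.6 [0.491 0.136 0.116]
scene gate_a 0.91 [0.698 0.178 0.048]
scene gate_a 0.74 [0.646 0.429 0.004]
scene gate_a 0.64 [ 0.639 -0.124  0.045]
scene thick_dowel 0.73 [0.685 0.167 0.056]
scene thin_dowel 0.48 [ 0.633 -0.127  0.05 ]
scene dispenser_a 0.8 [ 0.608  0.157 -0.001]
scene dispenser_a 0.78 [ 0.544 -0.141  0.001]
top press_a 0.67 [ 0.426 -0.172  0.116]
top press_a 0.64 [0.491 0.133 0.114]
top gate_a 0.64 [0.702 0.173 0.04 ]
top thick_dowel 0.73 [ 0.638 -0.128  0.043]
top thick_dowel 0.45 [0.69  0.172 0.056]
top thin_dowel 0.59 [ 0.631 -0.124  0.047]
top dispenser_a 0.82 [0.609 0.154 0.002]
top dispenser_a 0.76 [ 0.541 -0.148 -0.004]
top dispenser_a 0.6 [0.698 0.172 0.043]
0.6 [ 0.19055231 -0.5159339   0.23129803] [ 1.79998870e+02 -2.41090086e-03  2.02688575e+01] [-0.12138455 -0.08908401 -0.21241078] 0.08557959363656713 0.0187
```

```bash
python3 - <<'E'
import cv2,numpy as np
a=cv2.imread("pics/scene1.png");b=cv2.imread("pics/top1.png")
cv2.imwrite("pics/both.png",cv2.resize(np.vstack([a,b]),(800,1200))[:600]);cv2.imwrite("pics/topb.png",cv2.resize(b,(800,600)))
E
```

```text
(no output)
```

View pics/both.png

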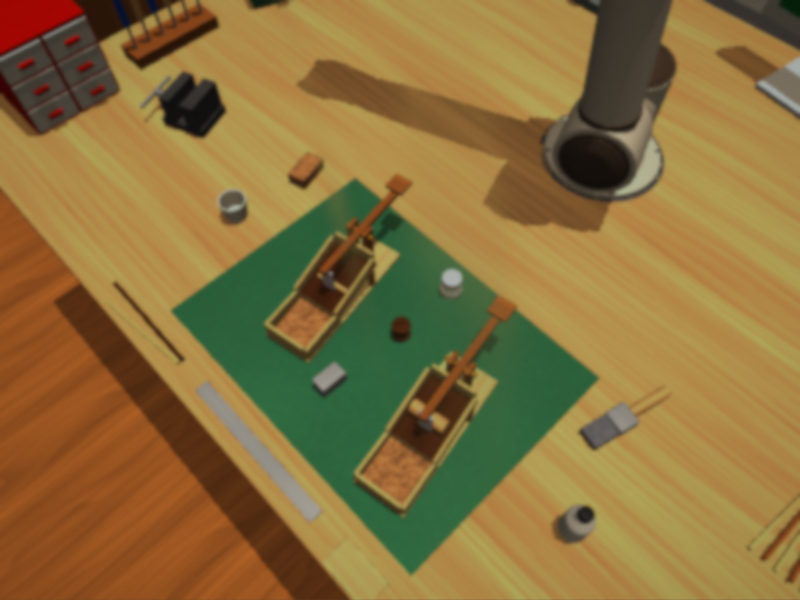

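View pics/topb.png

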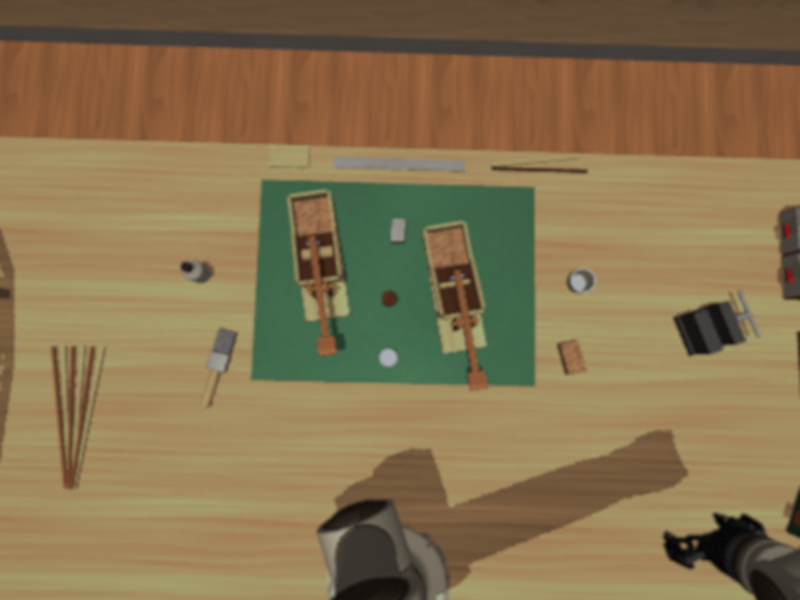

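The scene picture shows the thick dowel at about (430,415) px, in the dispenser that appears on the left in the top view. The other dispenser, with a gate at about (328,280) px, has the thin one. The target is press_a at about (0.491, 0.134, 0.114), which fits the 120 mm distance from the pivot at (0.609, 0.155), with a yaw of about 10°.

{"method": "servo_tool", "body": {"moves": [[[0, 0, 0], [0.01, -0.01, 0], 0], [[0, 0, 0], [0.021, -0.021, 0], 0], [[0, 0, 0], [0.021, -0.021, 0], 0], [[0, 0, 0], [0.021, -0.021, 0], 0], [[0, 0, 0], [0.021, -0.021, 0], 0], [[0, 0, 0], [0.021, -0.021, 0], 0], [[0, 0, 0], [0.021, -0.021, 0], 0], [[0, 0, 0], [0.021, -0.021, 0], 0], [[0, 0, 0], [0.021, -0.021, 0], 0], [[0, 0, 0], [0.021, -0.021, 0], 0], [[0, 0, 0], [0.021, -0.021, 0], 0], [[0, 0, 0], [0.021, -0.021, 0], 0]]}}

```text
time: 1.8
ee_pos: [0.3332, -0.2045, 0.2314]
tcp_rot: [180.0, -0.0, 20.3]
wrist_force: [0.1, -0.2, 0.3]
opening: -0.0
grasp_force: 0.0
```

{"method": "servo_tool", "body": {"moves": [[[0, 0, 0], [0.021, -0.021, 0], 0], [[0, 0, 0], [0.021, -0.021, 0], 0], [[0, 0, 0], [0.021, -0.021, 0], 0], [[0, 0, 0], [0.021, -0.021, 0], 0], [[0, 0, 0], [0.021, -0.021, 0], 0], [[0, 0, 0], [0.021, -0.021, 0], 0], [[0, 0, 0], [0.021, -0.021, 0], 0], [[0, 0, 0], [0.021, -0.021, 0], 0], [[0, 0, 0], [0.021, -0.021, 0], 0], [[0, 0, 0], [0.021, -0.021, 0], 0], [[0, 0, 0], [0.01, -0.01, 0], 0], [[0, 0, 0], [0, 0, 0], 0]]}}

```text
time: 3.0
ee_pos: [0.4631, 0.0776, 0.231]
tcp_rot: [-180.0, 0.0, 20.4]
wrist_force: [0.1, 0.1, -0.3]
opening: -0.0002
grasp_force: 0.0
```

{"method": "servo_tool", "body": {"moves": [[[0, 0, 5], [0, 0, 0], 0], [[0, 0, 5], [0, 0, 0], 0], [[0, 0, 0], [0.013, -0.017, 0.01], 0], [[0, 0, 0], [0.013, -0.017, 0.02], 0], [[0, 0, 0], [0.012, -0.016, 0.02], 0], [[0, 0, 0], [0, 0, 0.02], 0], [[0, 0, 0], [0, 0, 0.01], 0], [[0, 0, 0], [0, 0, 0.005], 0], [[0, 0, 0], [0, 0, 0], 0], [[0, 0, 0], [0, 0, 0], 0]]}}

```text
time: 4.0
ee_pos: [0.4959, 0.111, 0.1475]
tcp_rot: [-179.0, -0.1, 12.1]
wrist_force: [0.1, -0.2, 0.5]
opening: -0.0001
grasp_force: 0.0
```

```bash
python3 - <<'E'
from h import *
P=[]
for c in("scene","top"):
    im,d=camera(c)
    for n in("press_a","dispenser_a","thick_dowel"):
        for r in mark_of(n,c)[:2]: print(c,n,round(r["score"],2),W(c,r["xyz"]).round(3))
    K=calibration(c); q=np.array(K["R"])@np.array(get_obs()["ee_pos"])+np.array(K["t"]).ravel()
    u,v,w=np.array(K["camera_matrix"])@q; u,v=int(u/w),int(v/w); print(u,v)
    y=np.clip(v-60,0,264);x=np.clip(u-65,0,382)
    P.append(cv2.resize(im[y:y+120,x:x+130,::-1],(400,370),interpolation=cv2.INTER_CUBIC))
cv2.imwrite("pics/near.png",np.hstack(P));print(get_obs()["ee_pos"],get_obs()["time"])
E
```

```text
scene press_a 0.64 [0.489 0.133 0.115]
scene press_a 0.6 [ 0.428 -0.161  0.112]
scene dispenser_a 0.62 [ 0.609  0.158 -0.004]
scene dispenser_a 0.59 [ 0.545 -0.142  0.003]
scene thick_dowel 0.53 [0.687 0.167 0.058]
313 185
top press_a 0.92 [ 0.429 -0.168  0.114]
top dispenser_a 0.85 [ 0.607  0.152 -0.   ]
top dispenser_a 0.84 [ 0.546 -0.149 -0.   ]
top thick_dowel 0.61 [0.689 0.172 0.059]
215 218
[0.49565957 0.11106697 0.14675521] 4.4
```

View pics/near.png

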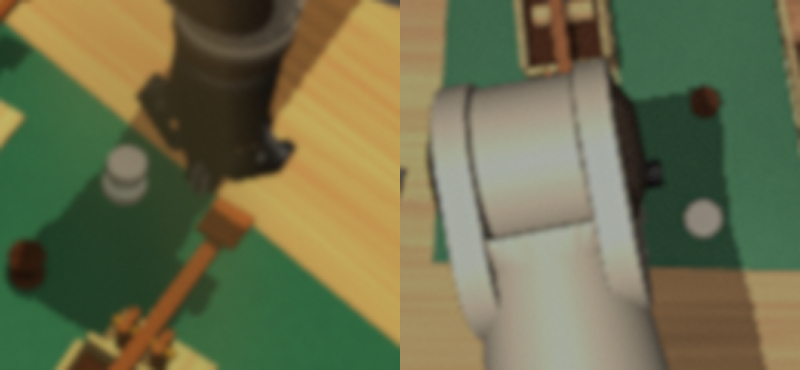

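The picture shows the fingertips at about (200,185) px, beside the paddle at (225,222), and the measured offset is 23 mm in +y. I'll correct that.

{"method": "servo_tool", "body": {"moves": [[[0, 0, 1], [0, -0.012, 0], 0], [[0, 0, 0.5], [0, -0.0115, 0], 0], [[0, 0, 0], [0, 0, 0.005], 0], [[0, 0, 0], [0, 0, 0], 0], [[0, 0, 0], [0, 0, 0], 0]]}}

```text
time: 4.9
ee_pos: [0.4944, 0.1156, 0.1418]
tcp_rot: [-178.2, 0.1, 12.2]
wrist_force: [0.0, -0.0, 0.4]
opening: -0.0001
grasp_force: 0.0
```

```bash
python3 - <<'E'
from h import *
im,d=camera("scene");cv2.imwrite("pics/near2.png",cv2.resize(im[120:240,250:410,::-1],(800,600),interpolation=cv2.INTER_CUBIC))
o=get_obs();print(o["ee_pos"],o["tcp_rot"],o["q"],o["wrist_force"])
E
```

```text
[0.49452753 0.11554241 0.14188805] [-1.78209199e+02  5.46206240e-02  1.21549284e+01] [ 12.14592456  -1.60949319  -6.56892543  85.0954699    1.79079205
 179.9909918 ] [-0.60250108  0.05392713  0.31177741]
```

View pics/near2.png

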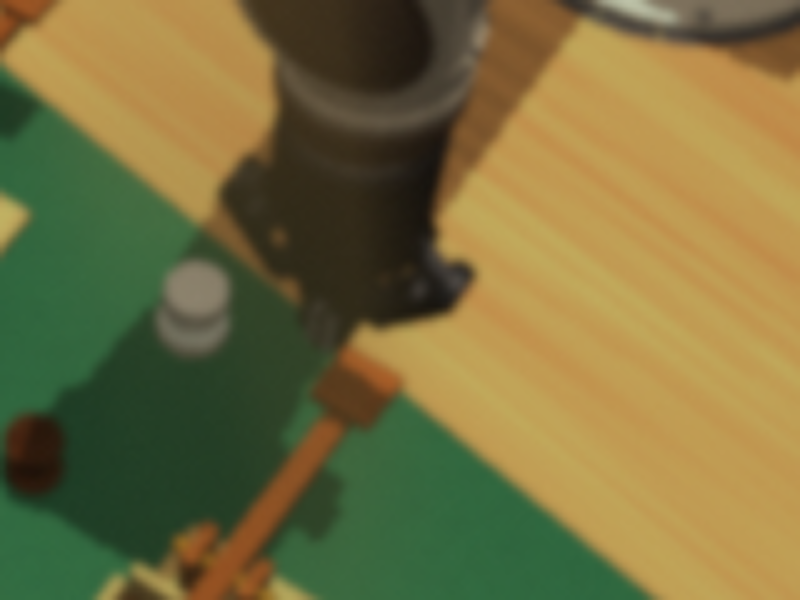

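Joint 6 is at its 180° limit, which stopped the sideways move. I'll turn the yaw back to 20°, level the tool and shift over.

{"method": "servo_tool", "body": {"moves": [[[-1.8, 0, -8], [0, 0, 0], 0], [[0, 0, 0], [0.003, -0.0095, 0], 0], [[0, 0, 0], [0, -0.009, 0], 0], [[0, 0, 0], [0, 0, 0], 0], [[0, 0, 0], [0, 0, 0], 0]]}}

```text
time: 5.45
ee_pos: [0.4909, 0.1343, 0.142]
tcp_rot: [-180.0, -0.1, 20.1]
wrist_force: [-0.8, 0.4, 0.5]
opening: -0.0003
grasp_force: 0.0
```

```bash
python3 - <<'E'
from h import *
im,d=camera("scene");cv2.imwrite("pics/near3.png",cv2.resize(im[120:240,250:410,::-1],(800,600),interpolation=cv2.INTER_CUBIC))
o=get_obs();print(o["ee_pos"],o["tcp_rot"],o["q"],o["wrist_force"])
E
```

```text
[0.49097689 0.13410636 0.1420365 ] [ 1.79999533e+02 -8.18634935e-02  2.01046050e+01] [ 1.52736278e+01 -1.58668801e+00 -6.51496543e+00  8.49901106e+01
  6.42883325e-03  1.75169028e+02] [-0.00461836  0.24583734  0.53033273]
```

View pics/near3.png

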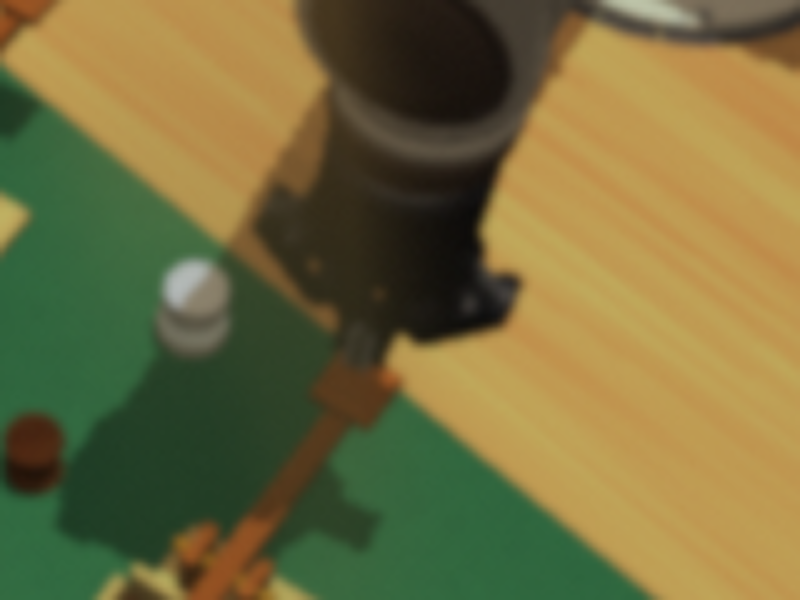

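The fingertips (365,345) px are now centred over the paddle (355,390). Press.

{"method": "servo_tool", "body": {"moves": [[[0, 0, 0], [0, 0, 0.012], 0], [[0, 0, 0], [0, 0, 0.01], 0], [[0, 0, 0], [0, 0, 0.006], 0], [[0, 0, 0], [0, 0, 0.006], 0], [[0, 0, 0], [0, 0, 0.006], 0], [[0, 0, 0], [0, 0, 0.006], 0], [[0, 0, 0], [0, 0, 0.006], 0], [[0, 0, 0], [0, 0, 0.005], 0], [[0, 0, 0], [0, 0, 0], 0], [[0, 0, 0], [0, 0, 0], 0], [[0, 0, 0], [0, 0, 0], 0], [[0, 0, 0], [0, 0, 0], 0]]}}

```text
time: 6.7
ee_pos: [0.4915, 0.134, 0.0854]
tcp_rot: [180.0, -0.1, 20.1]
wrist_force: [1.1, -1.0, 4.5]
opening: -0.0002
grasp_force: 1.9
```

```bash
python3 - <<'E'
from h import *
P=[]
for c in("scene","top"):
    im,d=camera(c)
    for n in("press_a","gate_a","thick_dowel"):
        for r in mark_of(n,c)[:3]: print(c,n,round(r["score"],2),W(c,r["xyz"]).round(3))
    y,x=(200,210) if c=="scene" else (110,150)
    P.append(cv2.resize(im[y:y+130,x:x+130,::-1],(400,400),interpolation=cv2.INTER_CUBIC))
cv2.imwrite("pics/press.png",np.hstack(P));o=get_obs();print(o["ee_pos"],o["time"],o["wrist_force"])
E
```

```text
scene press_a 0.93 [ 0.425 -0.16   0.115]
scene press_a 0.63 [0.493 0.134 0.087]
scene gate_a 0.79 [ 0.639 -0.127  0.046]
scene gate_a 0.6 [0.708 0.18  0.073]
scene thick_dowel 0.68 [0.809 0.193 0.023]
top press_a 0.88 [ 0.425 -0.171  0.116]
top press_a 0.61 [ 0.639 -0.126  0.042]
top gate_a 0.88 [ 0.639 -0.125  0.044]
top gate_a 0.59 [0.712 0.173 0.063]
top thick_dowel 0.47 [0.809 0.194 0.026]
[0.49132621 0.13403203 0.08515872] 7.1 [ 1.91059701 -0.65282987  4.57051247]
```

View pics/press.png

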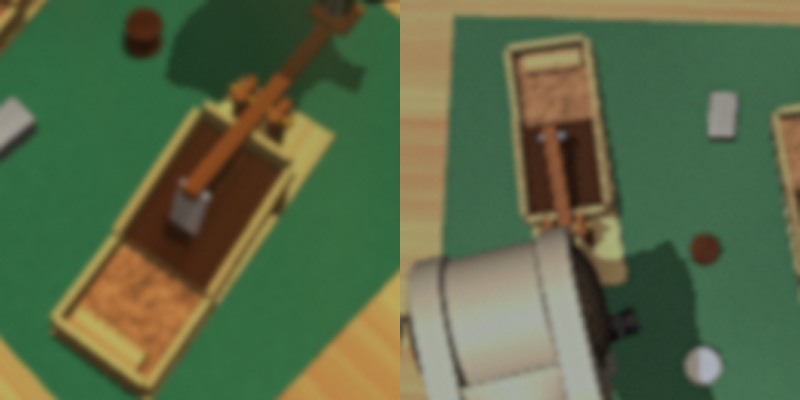

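The dowel lies at the end of the tray, at (110,335) px in the left crop, and the gate is lifted. Now I release slowly and retreat straight up.

{"method": "servo_tool", "body": {"moves": [[[0, 0, 0], [0, 0, -0.005], 0], [[0, 0, 0], [0, 0, -0.005], 0], [[0, 0, 0], [0, 0, -0.005], 0], [[0, 0, 0], [0, 0, -0.005], 0], [[0, 0, 0], [0, 0, -0.006], 0], [[0, 0, 0], [0, 0, -0.01], 0], [[0, 0, 0], [0, 0, -0.02], 0], [[0, 0, 0], [0, 0, -0.02], 0], [[0, 0, 0], [0, 0, -0.02], 0], [[0, 0, 0], [0, 0, 0], 0], [[0, 0, 0], [0, 0, 0], 0], [[0, 0, 0], [0, 0, 0], 0]]}}

```text
time: 8.3
ee_pos: [0.4907, 0.1339, 0.1801]
tcp_rot: [180.0, -0.0, 20.2]
wrist_force: [1.1, 0.2, -1.0]
opening: -0.0002
grasp_force: 0.0
```

```bash
python3 - <<'E'
from h import *
im,d=camera("scene")
for n in("press_a","gate_a","thick_dowel","thin_dowel"):
    for r in mark_of(n,"scene")[:3]: print(n,round(r["score"],2),W("scene",r["xyz"]).round(3))
cv2.imwrite("pics/end.png",cv2.resize(im[100:340,90:410,::-1],(800,600),interpolation=cv2.INTER_CUBIC));o=get_obs();print(o["ee_pos"],o["time"],o["wrist_force"])
E
```

```text
press_a 0.95 [ 0.426 -0.16   0.114]
press_a 0.77 [0.491 0.135 0.113]
gate_a 0.96 [0.701 0.174 0.047]
thick_dowel 0.66 [0.81  0.192 0.022]
thin_dowel 0.4 [ 0.633 -0.123  0.05 ]
[0.49077563 0.13390861 0.18052252] 8.55 [0.12903717 0.42291024 1.19481425]
```

View pics/end.png

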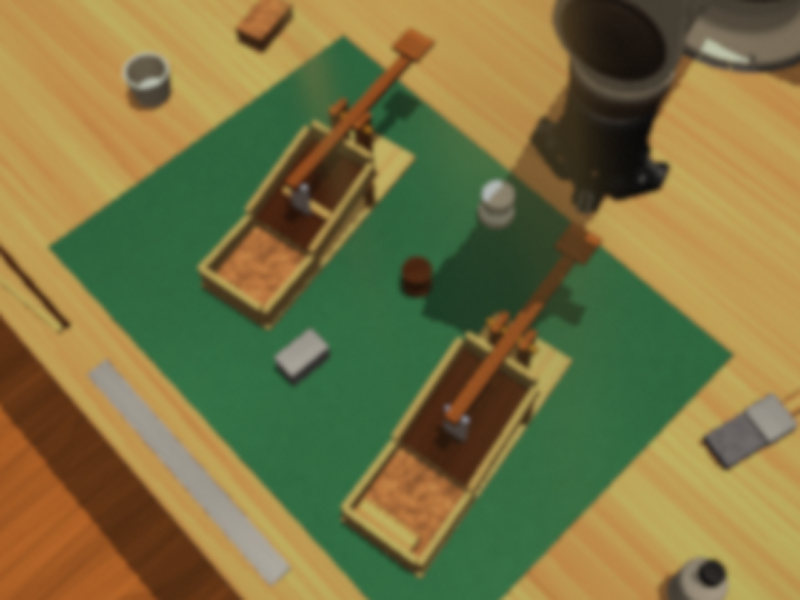

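The thick dowel is in the tray at (390,530) px, gate a is shut (455,425), and the thin dowel is still behind its gate at (310,200). The tool is clear of everything.

```bash
python3 -c "from workcell import *;print(job_done())"
```

```text
the job is handed in; nothing more can be done
None
```

The thick dowel is in its catch tray, its gate is shut again, the thin dowel is still behind its own shut gate, and the job is handed in.

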